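# Clear the cup warmer's test spot and check it with the surface probe

### The job

One espresso cup has been left standing on the engraved test mark of the cup warmer: set it down upright in the gap in the row of cups at the back of the plate, in line with them and about midway between its neighbours. Then take the surface-temperature probe out of its stand by the handle and hold it upright with its sprung tip inside the mark's ring, pressed lightly so that the tip is pushed in about half of its travel and does not bottom out. Leave everything else where it is, and finish while still holding the probe there: do not let go or put it down.

Things in the scene. Friction and masses are not known exactly. Their poses are not given: they have to be found in the camera images.
- warmer: (All sizes in these notes are in mm.) Cup warmer: low flat box 300 (x) x 400 (y), level steel top 46 above the counter, fixed. Origin: centre of its underside; x to its back (away from the robot), y along the cup row; yaw up to 0.25 rad. The row stands on the line x = +55. A thin guard rail, its top 23 above the plate, runs along the back at x = 144 and, from x = 50 on, the sides at y = +-194.
- spot (a point): Centre of the engraved test mark on the plate's top surface: thin dark ring, inner radius 15, with four straight arms, 3 wide, that reach 55 from the centre. It is in the front half of the plate; the misplaced cup stands on it, with the arms' ends showing.
- stray_mid (a point): The misplaced cup: white ceramic espresso cup without handle, open at the top, outer diameter 60, height 60, wall 4; the point is on its axis half-way up, 30 above its foot; z up. At the start it stands on the mark.
- cup_a_mid (a point): First cup of the row, on the +y side of the gap; same size and kind as the misplaced cup, point half-way up. The gap's centre lies on the row line midway between this cup and cup_b; their axes are 160 apart.
- cup_b_mid (a point): The cup on the -y side of the gap; same as cup_a.
- cup_c_mid (a point): Last cup of the row, 80 beyond cup_b (-y); same as cup_a.
- stand: Probe stand: grey block 70 x 70 x 75 high, fixed, on the counter left or right of the warmer; origin at the centre of its underside. A 22 square hole, 69 deep, in its top holds the probe's shaft; the probe's handle rests on the top.
- probe_grip (a point): Middle of the handle, on the axis, of the surface-temperature probe upright in its stand (0.14 kg, 130 long), 95 above the resting tip face, 110 above the counter; z from tip to head. Handle: 30 x 30 square bar (x, y), from 35 below to 20 above the point, then a 22 x 22 head up to 35 above it. Shaft (diameter 11) and tip go 60 below the handle: lift over 60 to clear the stand.
- probe_tip (a point): Centre of the probe's flat round contact face (diameter 10), at the lower end of the sprung tip; moves with the tip.
- plunger (a joint): How far the sprung tip is pushed into the probe, in m: 0 at rest, 0.014 at its stop. It needs 1 N to start and 0.4 N more per mm: 3.8 N at half travel (0.007).
- shot_glass: Bystander: small glass, diameter 48, height 55, standing on the plate near its front right (-y) corner; origin at the centre of its foot.
- pitcher: Bystander: steel milk pitcher, diameter 76, height 90, with a side handle reaching 66 from the axis, on the counter on the other side of the warmer from the stand; origin at the centre of its foot.
- tamper: Bystander: steel tamper standing on its disc, diameter 58, height 92, beside the warmer's back right (-y) corner; origin at the centre of its foot.
- canister: Bystander: clear lidded canister, diameter 90, height 130, beside the warmer's back left (+y) corner; origin at the centre of its foot.
- timer: Bystander: flat white timer 65 x 100 x 18 on the counter near the robot; origin at the centre of its underside.
- saucer: Bystander: white saucer, diameter 130, 15 high, behind the warmer; origin at the centre of its underside.

How it is judged:
On the way, in this order (a step that is already met when the one before it is completed fails the run):
1. the misplaced cup stands upright, let go, in the gap in the row (x of stray_mid in the frame of warmer between 0.043 and 0.067 m and horizontal distance between stray_mid and cup_a_mid between 0.066 and 0.096 m and horizontal distance between stray_mid and cup_b_mid between 0.066 and 0.096 m and z of stray_mid in the frame of warmer between 0.072 and 0.08 m and angle between stray_mid's own z axis and vertical below 0.1 rad and linear speed of stray below 0.02 m/s and contact force between the fingers and stray below 0.1 N), for 0.2 s.
2. the probe is lifted clear of its stand, held in the fingers (contact force between the fingers and probe above 2 N and height (world z) of probe_tip above 0.07 m and contact force between probe and stand below 0.1 N), for 0.1 s.
3. the upright probe's tip is pressed lightly inside the ring (horizontal distance between probe_tip and spot below 0.011 m and angle between probe_grip's own z axis and vertical below 0.14 rad and value of joint plunger between 0.003 and 0.012 m and contact force between probe and warmer between 1 and 8 N and contact force between the fingers and probe above 2 N and contact force between probe and stand below 0.1 N), for 0.5 s.
At the end, for the whole second after the job is handed in: Probe held in the fingers off its stand, still, upright within 8 degrees, tip within 11 mm of the mark's centre, pushed in 3 to 12 mm, 1 to 8 N on the plate. Stray cup upright, released, in the gap: within 12 mm of the row line, 66 to 96 mm from each neighbour (axes) (all of step 1 and all of step 3 and linear speed of probe below 0.02 m/s); the arm keeps its last pose, push and grip.
It fails at once if a cup of the row is moved by more than 15 mm or tipped (distance of any of cup_a_mid, cup_b_mid, cup_c_mid from where it was at the start of the episode above 0.015 m or angle between any of cup_a_mid, cup_b_mid, cup_c_mid's own z axis and vertical above 0.3 rad).
It fails at once if another bystander is moved by more than 25 mm or tipped (distance of any of shot_glass, pitcher, tamper, canister, timer, saucer from where it was at the start of the episode above 0.025 m or angle between any of shot_glass, pitcher, tamper, canister, timer, saucer's own z axis and vertical above 0.3 rad).
It fails at once if the misplaced cup is dropped (loose more than 15 mm above the plate) or tipped over ((z of stray_mid in the frame of warmer above 0.091 m and contact force between stray and anything else below 0.02 N) or angle between stray_mid's own z axis and vertical above 0.8 rad).
It fails at once if the probe is pressed on the warmer with more than 20 N (contact force between probe and warmer above 20 N).
It also fails if it takes over 51 s, if anything falls off the work surface, if the arm or the gripper's body presses on something with over 40 N, if the wrist force passes 120 N, or if a joint passes its speed limit or range.

### The arm

A 6-joint arm with a two-finger parallel gripper is mounted at the origin on the work surface. World frame = base frame: x ahead of the robot, y to its left, z up, the work surface at z = 0. Lengths are in m, angles in rad, forces in N, time in s.
With the tool pointing down it reaches from about 0.375 to 0.975 m from the base axis. Payload 3.8 kg.
Tool frame: the origin (TCP) lies at the very end of the fingers, on their centre line; the grasp point (between the pads) lies 19 mm behind it; z points along the fingers, y is the direction in which the jaws open and shut (so a half turn about z gives the same grasp; the last joint's range is limited). The gripper opens to 85 mm and grips with 20 to 120 N. Pads are 22 mm wide; open, the fingers measure 114 mm over their backs; the gripper's body (76 mm by 85 mm) begins 54 mm behind the grasp point. The pads swing forward as they close: fully open they stand 13 mm farther back than shut.
Start: joints at [-1.172, 0.264, 1.604, -0, 1.274, -0.037], TCP at [0.285, -0.612, 0.231] pointing down, gripper open.
Joint ranges: [-2.63, 2.63], [-0.94, 2.18], [0.31, 2.57], [-1.31, 4.45], [0, 2.66], [-2.55, 2.55]. Speed limits (rad/s): [2.57, 2.57, 3.14, 3.14, 3.14, 3.14].

### API

Orientations are given as a rotation vector (axis times angle).
In Python, from workcell import bot, viewer, finish_job gives the robot as it stands.
- The arm moves only by the tool servo_tool, never from a script. Its argument "plan" is a list that holds one entry, the list of rows, each a list of 6 numbers: the shift along the tool's x, y, z in cm, then the turn, a rotation vector about the tool's x, y, z in degrees. A call has 1 to 20 rows; each row is the pose to reach, as a shift and turn from the pose measured when the call began, along the tool's axes at that moment; what a row does not reach only later rows make up. A row lasts 1/12 s, in which the tool goes at most 41.7 mm and 7.16 degrees, less where a joint would pass 70% of its speed; a pose out of reach is approached as far as the arm can. A call with a gripper value outside its range is refused whole. "claw" is the finger opening in cm, from 0 to 8.54, set as the call begins (left out, the last holds). The fingers move at their own pace and stop on an object; "grip_force" is the grip in N (left out, the last holds). Time passes only in rows, so rows that repeat a pose let the fingers close. It gives the time, the measured TCP pose, the force and the opening at its end, in the units of the state.
- bot.read_state(): the state, without advancing time (a new reading comes with each control period).
- viewer.read_camera(name): name is "side" or "top" or "wrist"; returns a dict with "color" (480x640x3 uint8, red, green, blue), "fx", "fy", "cx", "cy" (pixels), "eye" and "rotation" of the camera in the world; the wrist camera has in their place "T_tool_cam" (4x4, takes a point from camera to tool coordinates, whose origin is the TCP and whose axes are the flange's). Camera axes: x right, y down, z forward; pixel columns grow to the right and rows downward; lengths in m; the calibration is good to about 2 mm. A picture is of the moment at which its call begins: read the wrist's pose just before it. There is no depth.
- finish_job(): hands the job in, once; it reports no verdict.
The state is a dict: "time": time; "q": joint angles; "joint_vel": joint speeds; "joint_torque": joint torques, N m; "tool_pos": TCP position; "tcp_rot": TCP orientation; "wrist_force": force on the tool from outside, world axes, zero at the start; "torque": the same for the moment, N m; "width": opening from 0.0 (shut) to 1.0 (fully open).
Only numpy, scipy, OpenCV 4.12 (cv2) and the standard library are available. Lean on these libraries where they do the work, as an engineer would, in place of code of your own. Each camera call takes 0.05 s, during which the arm holds its last target.

## Working session

There is one attempt and no reset: what is moved stays moved. The work goes in short steps, Python scripts to look and compute and a tool call to move; the robot and the scene stay as the last step left them, time stands still between calls to the robot, and variables do not carry over. Pictures are saved under pics/ and viewed, and the job is handed in when it is done.

Besides the shell and the picture viewer there is one more tool, called after ">>>" as name(argument=value, ...), one argument or row to a line, values as JSON. servo_tool: Moves the arm, as the interface text tells. Its arguments: {"type":"object","properties":{"plan":{"type":"array"},"claw":{"type":"number"},"grip_force":{"type":"number"}},"required":["plan"]}

```bash
mkdir -p pics; ls; python3 - <<'E'
from workcell import bot, viewer
import cv2, numpy as np
s=bot.read_state(); print(s)
for n in ["side","top","wrist"]:
    c=viewer.read_camera(n)
    cv2.imwrite(f"pics/{n}0.png",c["color"][:,:,::-1])
    print(n,{k:np.round(v,4).tolist() if not np.isscalar(v) else v for k,v in c.items() if k!="color"})
E
```

```text
pics
{'time': 0.0, 'q': array([-1.17190206e+00,  2.64746876e-01,  1.60536949e+00,  3.84154055e-08,
        1.27372022e+00, -3.69194378e-02]), 'joint_vel': array([-9.61582565e-04,  2.98025336e-04,  7.94531224e-05, -6.23991482e-04,
        1.51818540e-03,  6.70081871e-04]), 'joint_torque': array([-4.65428857e-04, -5.15112090e+01, -3.67316508e+01, -4.46047602e-05,
        1.30281344e-02, -1.15416447e-05]), 'tool_pos': array([ 0.28465061, -0.61123374,  0.22996871]), 'tcp_rot': array([-3.06514543e+00, -6.78692539e-01,  6.33958170e-04]), 'wrist_force': array([-0.5465582 ,  0.76684691,  0.01354258]), 'torque': array([0.00277407, 0.00054866, 0.0076035 ]), 'width': 0.9997983455034737}
side {'fx': 512.963026909145, 'fy': 512.963026909145, 'cx': 315.08282722688136, 'cy': 236.88082673102556, 'eye': [0.1107, 0.5872, 0.8418], 'rotation': [-0.8508, 2.5625, -1.027]}
top {'fx': 591.1575706968536, 'fy': 591.1575706968536, 'cx': 317.91813825043585, 'cy': 239.30588248792293, 'eye': [0.3707, 0.0143, 1.4289], 'rotation': [-2.1474, 2.1638, -0.1618]}
wrist {'fx': 370.3614204431688, 'fy': 370.3614204431688, 'cx': 321.25743919519937, 'cy': 242.2603911906317, 'T_tool_cam': [[-0.0012, -0.9561, -0.2931, 0.0742], [1.0, -0.0009, -0.0011, 0.0001], [0.0008, -0.2931, 0.9561, -0.1418], [0.0, 0.0, 0.0, 1.0]]}
```

View pics/side0.png

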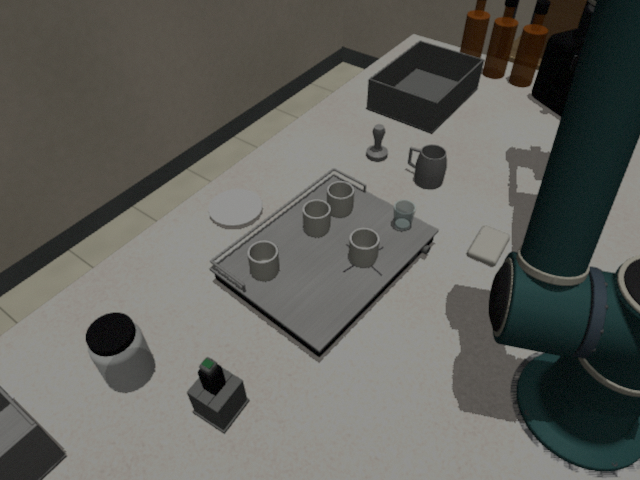

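View pics/top0.png

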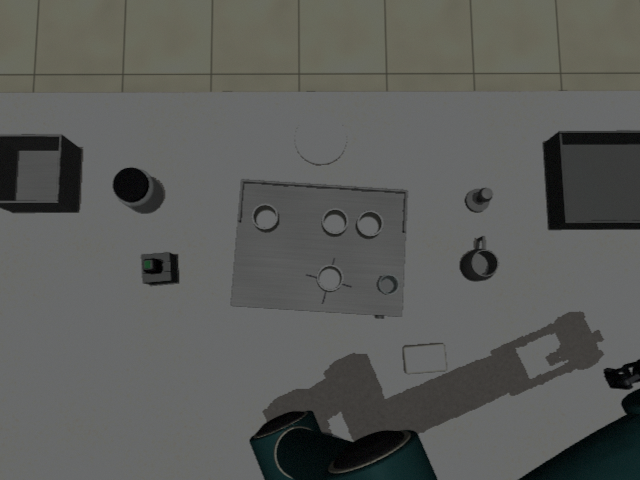

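View pics/wrist0.png

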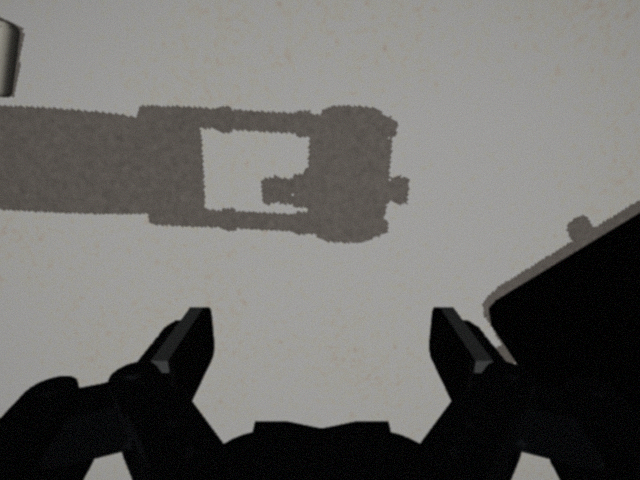

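```bash
cat > h.py <<'E'
import numpy as np, cv2
from scipy.spatial.transform import Rotation as R
def ray(c,uv,state=None):
    d=np.array([(uv[0]-c["cx"])/c["fx"],(uv[1]-c["cy"])/c["fy"],1.])
    if "eye" in c: return np.array(c["eye"]),R.from_rotvec(c["rotation"]).as_matrix()@d
    T=np.eye(4);T[:3,:3]=R.from_rotvec(state["tcp_rot"]).as_matrix();T[:3,3]=state["tool_pos"]
    M=T@np.array(c["T_tool_cam"]); return M[:3,3],M[:3,:3]@d
def onz(c,uv,z,state=None):
    o,d=ray(c,uv,state); return o+d*(z-o[2])/d[2]
def proj(c,p,state=None):
    if "eye" in c: o=np.array(c["eye"]);r=R.from_rotvec(c["rotation"]).as_matrix()
    else:
        T=np.eye(4);T[:3,:3]=R.from_rotvec(state["tcp_rot"]).as_matrix();T[:3,3]=state["tool_pos"]
        M=T@np.array(c["T_tool_cam"]);o=M[:3,3];r=M[:3,:3]
    q=r.T@(np.asarray(p)-o); return np.array([c["fx"]*q[0]/q[2]+c["cx"],c["fy"]*q[1]/q[2]+c["cy"]])
E
python3 - <<'E'
import cv2
a=cv2.imread("pics/top0.png")
b=cv2.convertScaleAbs(a[165:325,225:415],alpha=1.6)
cv2.imwrite("pics/topz.png",cv2.resize(b,None,fx=4,fy=3.75,interpolation=cv2.INTER_CUBIC))
b=cv2.convertScaleAbs(a[235:300,125:195],alpha=1.8)
cv2.imwrite("pics/topp.png",cv2.resize(b,None,fx=8,fy=8,interpolation=cv2.INTER_CUBIC))
s=cv2.imread("pics/side0.png")
b=cv2.convertScaleAbs(s[160:360,200:450],alpha=1.3)
cv2.imwrite("pics/sidez.png",cv2.resize(b,None,fx=3,fy=3,interpolation=cv2.INTER_CUBIC))
E
```

```text
(no output)
```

View pics/topz.png

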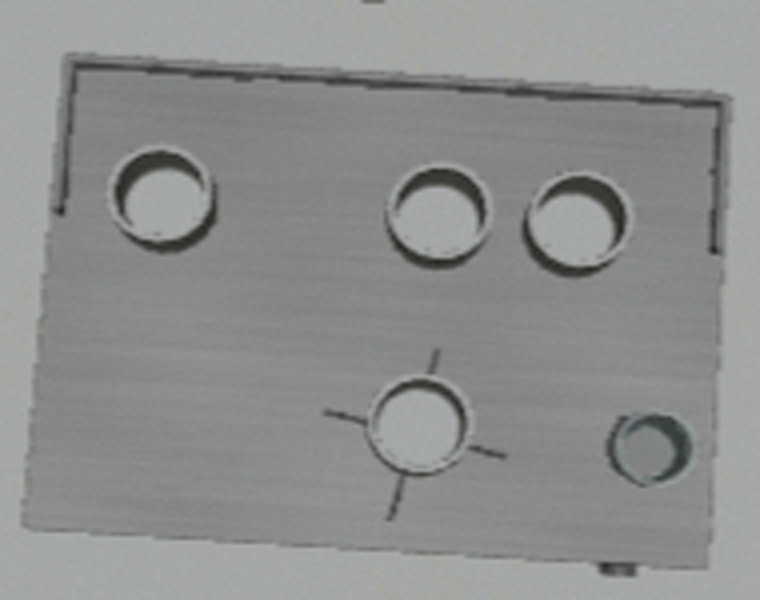

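View pics/topp.png

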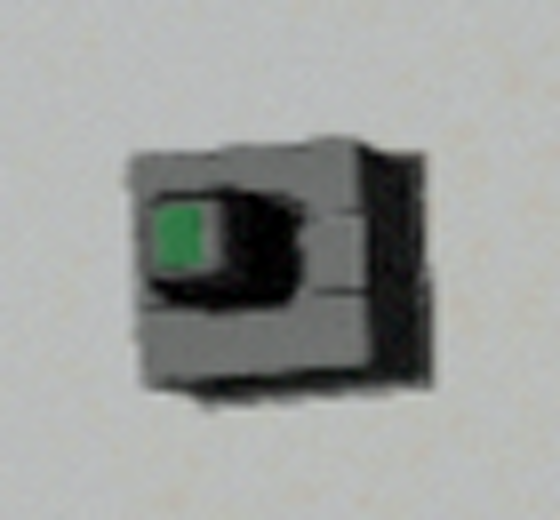

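View pics/sidez.png

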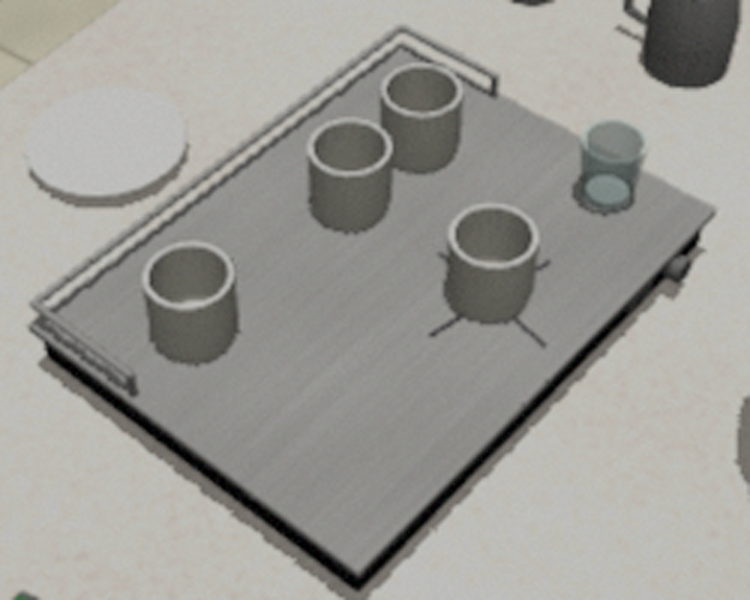

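```bash
python3 - <<'E'
from workcell import viewer
from h import *
t=viewer.read_camera("top"); s=viewer.read_camera("side")
Z=lambda X,Y:((X+.5)/4-.5+225,(Y+.5)/3.75-.5+165)
S=lambda X,Y:((X+.5)/3-.5+200,(Y+.5)/3-.5+160)
P=lambda X,Y:((X+.5)/8-.5+125,(Y+.5)/8-.5+235)
for n,p in dict(a=(162,196),b=(440,211),c=(578,221),st=(420,424)).items(): print(n,onz(t,Z(*p),.106).round(4))
for n,p in dict(a=(190,275),b=(350,150),c=(422,93),st=(493,237)).items(): print("side",n,onz(s,S(*p),.106).round(4))
for p in [(437,349),(390,520),(324,412),(506,456),(414.3,434)]: print("arm",onz(t,Z(*p),.046).round(4))
c4=[onz(t,Z(*p),.046) for p in [(22,528),(708,567)]]
print("corners",np.round(c4,4), np.arctan2(*( (c4[0]-c4[1])[:2]*[-1,1])))
for p in [(357,585),(715,212)]: print("side corner",onz(s,S(*p),.046).round(4))
print("probe",onz(t,P(182,237),.145).round(4), "stand corners",[onz(t,P(*p),.075).round(4) for p in [(130,155),(145,385),(368,360),(360,148)]])
E
```

```text
a [0.6062 0.1168 0.106 ]
b [ 0.596  -0.0409  0.106 ]
c [ 0.5894 -0.1191  0.106 ]
st [ 0.4671 -0.0281  0.106 ]
side a [0.6066 0.1187 0.106 ]
side b [ 0.5943 -0.0373  0.106 ]
side c [ 0.5885 -0.1166  0.106 ]
side st [ 0.4672 -0.0257  0.106 ]
arm [ 0.5185 -0.0405  0.046 ]
arm [ 0.412  -0.0119  0.046 ]
arm [0.4794 0.0261 0.046 ]
arm [ 0.4511 -0.0801  0.046 ]
arm [ 0.4653 -0.0266  0.046 ]
corners [[ 0.4088  0.2018  0.046 ]
 [ 0.3815 -0.1964  0.046 ]] -0.06838018652093951
side corner [0.4048 0.2088 0.046 ]
side corner [ 0.3807 -0.1915  0.046 ]
probe [0.4966 0.3691 0.145 ] stand corners [array([0.5273, 0.404 , 0.075 ]), array([0.4612, 0.3976, 0.075 ]), array([0.4679, 0.3344, 0.075 ]), array([0.5288, 0.3382, 0.075 ])]
```

```bash
cat >> h.py <<'E'
def delta(s,pos,yaw):
    """tool x axis at world angle yaw (rad), pointing down; returns cm, deg"""
    r0=R.from_rotvec(s["tcp_rot"])
    x=np.array([np.cos(yaw),np.sin(yaw),0]);z=np.array([0,0,-1.]);y=np.cross(z,x)
    rt=R.from_matrix(np.c_[x,y,z])
    return np.r_[r0.inv().apply(np.asarray(pos)-s["tool_pos"])*100, np.degrees((r0.inv()*rt).as_rotvec())].round(2)
def yawof(s):
    m=R.from_rotvec(s["tcp_rot"]).as_matrix(); return np.arctan2(m[1,0],m[0,0]), np.degrees(np.arccos(-m[2,2]))
E
python3 - <<'E'
from workcell import bot
from h import *
s=bot.read_state(); print(yawof(s),delta(s,[.467,-.027,.21],np.pi/2-.073))
E
```

```text
(np.float64(0.43581154917257464), np.float64(0.06648298366489083)) [ 4.119e+01 -4.530e+01  2.110e+00 -6.000e-02 -4.000e-02 -6.085e+01]
```

>>> servo_tool(
  plan=[
    [[41.2,-45.3,2.1,0,0,-60.8],[41.2,-45.3,2.1,0,0,-60.8],[41.2,-45.3,2.1,0,0,-60.8],[41.2,-45.3,2.1,0,0,-60.8],[41.2,-45.3,2.1,0,0,-60.8],[41.2,-45.3,2.1,0,0,-60.8],[41.2,-45.3,2.1,0,0,-60.8],[41.2,-45.3,2.1,0,0,-60.8],[41.2,-45.3,2.1,0,0,-60.8],[41.2,-45.3,2.1,0,0,-60.8],[41.2,-45.3,2.1,0,0,-60.8],[41.2,-45.3,2.1,0,0,-60.8],[41.2,-45.3,2.1,0,0,-60.8],[41.2,-45.3,2.1,0,0,-60.8],[41.2,-45.3,2.1,0,0,-60.8],[41.2,-45.3,2.1,0,0,-60.8],[41.2,-45.3,2.1,0,0,-60.8],[41.2,-45.3,2.1,0,0,-60.8],[41.2,-45.3,2.1,0,0,-60.8],[41.2,-45.3,2.1,0,0,-60.8]],
  ],
  claw=8.54,
)

```text
time: 1.92
tool_pos: [0.4668, -0.0282, 0.2102]
tcp_rot: [-2.303, -2.135, -0.0]
wrist_force: [0.2, -0.5, -0.4]
width: 0.999
```

```bash
python3 - <<'E'
from workcell import bot, viewer
from h import *
s=bot.read_state(); c=viewer.read_camera("wrist")
cv2.imwrite("pics/w1.png",cv2.convertScaleAbs(c["color"][:,:,::-1],alpha=1.4))
print(s["time"],s["tool_pos"],s["q"],yawof(s),delta(s,[.467,-.027,.21],np.pi/2-.073))
import pickle; pickle.dump((s,c),open("w1.pkl","wb"))
E
```

```text
1.9167 [ 0.46680094 -0.02817904  0.21015093] [-1.14108160e-01 -1.20754851e-01  2.05429699e+00  7.82697714e-04
  1.20864971e+00 -3.85443928e-02] (np.float64(1.4949548290843673), np.float64(0.054193091913079965)) [ 0.12  0.01  0.02 -0.03 -0.04 -0.16]
```

View pics/w1.png

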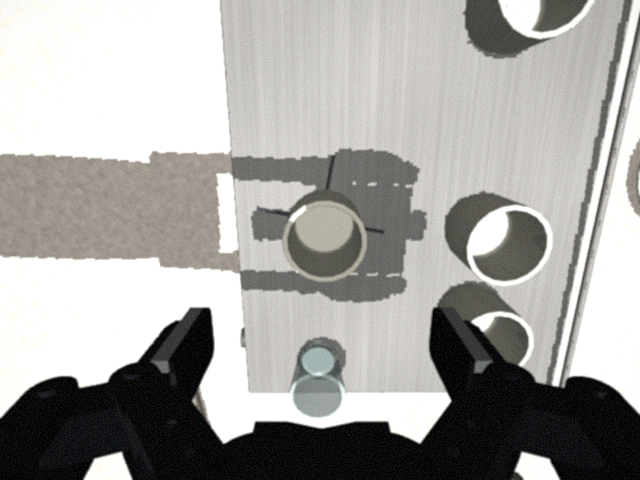

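```bash
python3 - <<'E'
import pickle
from h import *
s,c=pickle.load(open("w1.pkl","rb"))
print("st",onz(c,(325,240),.106,s), "b",onz(c,(510,245),.106,s))
for p in [(333,155),(258,210),(384,232)]: print(onz(c,p,.046,s))
print(proj(c,s["tool_pos"],s))
for p in ([.467,-.027,.106],[.4653,-.0266,.046],[.595,-.039,.106]): print(proj(c,p,s))
E
```

```text
st [ 0.46874959 -0.02735887  0.106     ] b [ 0.59677943 -0.04084179  0.106     ]
[0.47966197 0.02553906 0.046     ]
[ 0.41367948 -0.01465092  0.046     ]
[ 0.5188488  -0.04198824  0.046     ]
[322.69850197 312.25001853]
[322.44347828 239.69060209]
[320.26021251 219.21246224]
[507.6027955  242.66297074]
```

>>> servo_tool(
  plan=[
    [[0.1,0.1,3,0,0,0],[0.1,0.1,6,0,0,0],[0.1,0.1,9,0,0,0],[0.1,0.1,12,0,0,0],[0.1,0.1,14,0,0,0],[0.1,0.1,15,0,0,0],[0.1,0.1,15,0,0,0],[0.1,0.1,15,0,0,0]],
  ],
)

```text
time: 2.63
tool_pos: [0.468, -0.0277, 0.0604]
tcp_rot: [-2.305, -2.133, -0.0]
wrist_force: [-0.0, -0.2, 0.7]
width: 0.998
```

>>> servo_tool(
  plan=[
    [[0,0,0,0,0,0],[0,0,0,0,0,0],[0,0,0,0,0,0],[0,0,0,0,0,0],[0,0,0,0,0,0],[0,0,0,0,0,0],[0,0,0,0,0,0],[0,0,0,0,0,0],[0,0,0,0,0,0],[0,0,0,0,0,0]],
  ],
  claw=4.5,
  grip_force=30,
)

```text
time: 3.47
tool_pos: [0.4699, -0.0281, 0.0626]
tcp_rot: [2.303, 2.133, 0.004]
wrist_force: [-0.5, -1.6, 6.4]
width: 0.707
```

```bash
python3 - <<'E'
from workcell import bot, viewer
from h import *
s=bot.read_state(); c=viewer.read_camera("wrist")
cv2.imwrite("pics/w2.png",cv2.convertScaleAbs(c["color"][:,:,::-1],alpha=1.4))
print(s["time"],s["tool_pos"],s["width"]*85.4,yawof(s),s["wrist_force"])
E
```

```text
3.4667 [ 0.4699295  -0.02809953  0.06263808] 60.36324172487339 (np.float64(1.4939835384641988), np.float64(0.1899137084059421)) [-0.46292936 -1.62422844  6.38624865]
```

View pics/w2.png

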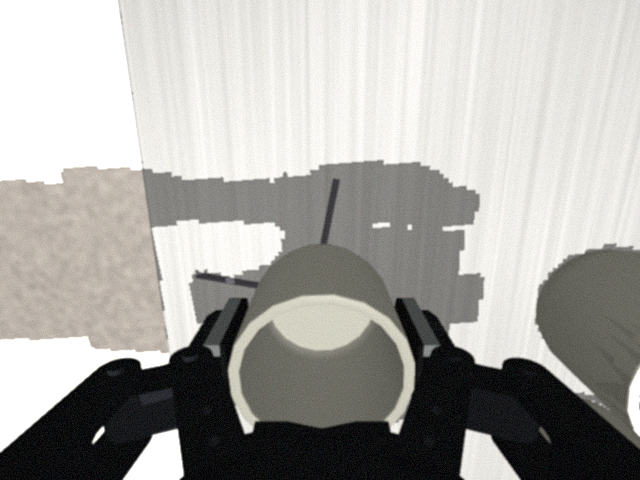

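>>> servo_tool(
  plan=[
    [[0,0,-2,0,0,0],[0,0,-5,0,0,0],[0,0,-8,0,0,0],[0,0,-8,0,0,0],[1,2,-8,0,0,0],[2.5,5,-8,0,0,0],[4,8,-8,0,0,0],[5.5,11,-8,0,0,0],[5.7,13.5,-8,0,0,0],[5.7,13.5,-8,0,0,0],[5.7,13.5,-8,0,0,0],[5.7,13.5,-8,0,0,0]],
  ],
  grip_force=35,
)

```text
time: 4.52
tool_pos: [0.6076, 0.0184, 0.1423]
tcp_rot: [2.304, 2.134, 0.002]
wrist_force: [-0.4, 0.2, -1.0]
width: 0.702
```

```bash
python3 - <<'E'
from workcell import bot, viewer
from h import *
import pickle
s=bot.read_state(); c=viewer.read_camera("wrist"); t=viewer.read_camera("top")
pickle.dump((s,c,t),open("w3.pkl","wb"))
cv2.imwrite("pics/w3.png",cv2.convertScaleAbs(c["color"][:,:,::-1],alpha=1.4))
b=cv2.convertScaleAbs(t["color"][165:325,225:415,::-1],alpha=1.6)
cv2.imwrite("pics/t3.png",cv2.resize(b,None,fx=4,fy=3.75,interpolation=cv2.INTER_CUBIC))
print(s["time"],s["tool_pos"],s["width"]*85.4,yawof(s),s["wrist_force"],delta(s,[.601,.038,.0635],np.pi/2-.073))
E
```

```text
4.5167 [0.60763134 0.01837996 0.14234718] 59.95548225934414 (np.float64(1.4940004728431886), np.float64(0.07811980498397895)) [-0.35461197  0.17591354 -0.99312781] [ 1.9  -0.82  7.88  0.08 -0.   -0.22]
```

View pics/w3.png

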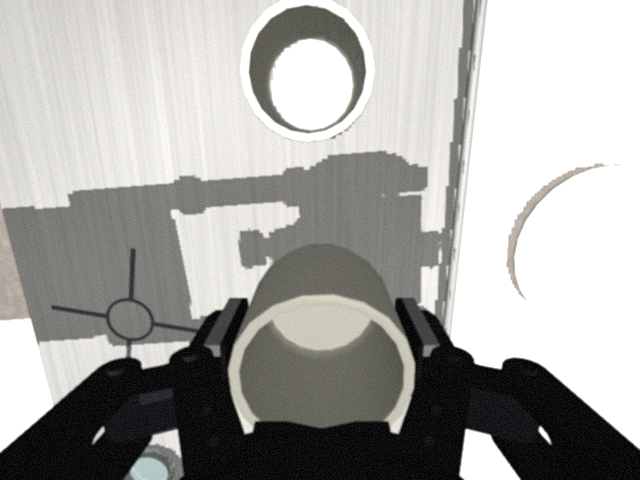

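View pics/t3.png

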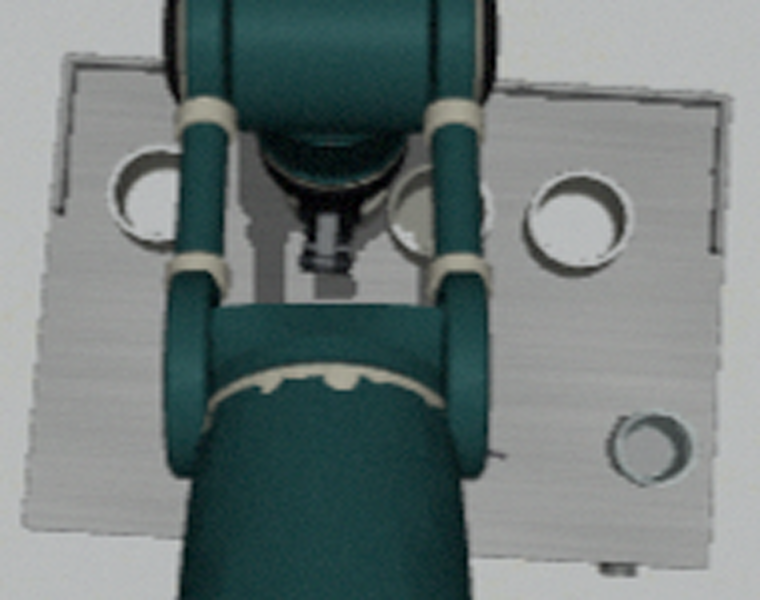

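```bash
python3 - <<'E'
import pickle
from h import *
s,c,t=pickle.load(open("w3.pkl","rb"))
print("mark",onz(c,(130,319),.046,s),[onz(c,p,.046,s).round(4) for p in [(133,250),(52,307)]])
print("a",onz(c,(308,70),.106,s),[onz(c,p,.106,s).round(4) for p in [(241,68),(375,68),(308,0),(308,140)]])
rz=s["tool_pos"][2]+.0434
r0=R.from_rotvec(s["tcp_rot"])
for p in [(322,295),(322,303)]: print("rim tool",r0.inv().apply(onz(c,p,rz,s)-s["tool_pos"]))
E
```

```text
mark [ 0.46597014 -0.02660336  0.046     ] [array([0.4799, 0.0246, 0.046 ]), array([ 0.413 , -0.0129,  0.046 ])]
a [0.60896936 0.11787326 0.106     ] [array([0.5797, 0.121 , 0.106 ]), array([0.6384, 0.1164, 0.106 ]), array([0.6113, 0.1446, 0.106 ]), array([0.6063, 0.0883, 0.106 ])]
rim tool [ 0.02834508 -0.00034694 -0.04339826]
rim tool [ 0.02578758 -0.00034846 -0.04339847]
```

>>> servo_tool(
  plan=[
    [[2.05,-0.8,0,0,0,0],[2.05,-0.8,0,0,0,0],[2.05,-0.8,0,0,0,0],[2.05,-0.8,0,0,0,0],[2.05,-0.8,2,0,0,0],[2.05,-0.8,4,0,0,0],[2.05,-0.8,6,0,0,0],[2.05,-0.8,7,0,0,0],[2.05,-0.8,7.5,0,0,0],[2.05,-0.8,7.7,0,0,0],[2.05,-0.8,7.9,0,0,0],[2.05,-0.8,7.9,0,0,0],[2.05,-0.8,7.9,0,0,0]],
  ],
)

```text
time: 5.7
tool_pos: [0.6019, 0.0392, 0.0648]
tcp_rot: [2.304, 2.132, 0.004]
wrist_force: [-0.1, -0.1, 0.0]
width: 0.702
```

```bash
python3 - <<'E'
from workcell import bot, viewer
from h import *
import pickle
s=bot.read_state(); c=viewer.read_camera("wrist"); t=viewer.read_camera("side")
pickle.dump((s,c,t),open("w4.pkl","wb"))
cv2.imwrite("pics/w4.png",cv2.convertScaleAbs(c["color"][:,:,::-1],alpha=1.4))
b=cv2.convertScaleAbs(t["color"][160:360,200:450,::-1],alpha=1.3)
cv2.imwrite("pics/s4.png",cv2.resize(b,None,fx=3,fy=3,interpolation=cv2.INTER_CUBIC))
print(s["time"],s["tool_pos"],s["width"]*85.4,yawof(s),s["wrist_force"])
E
```

```text
5.7 [0.60194699 0.03923003 0.06475648] 59.92737715032751 (np.float64(1.4936613540248564), np.float64(0.21887958409867644)) [-0.09061547 -0.11521057  0.03164021]
```

View pics/w4.png

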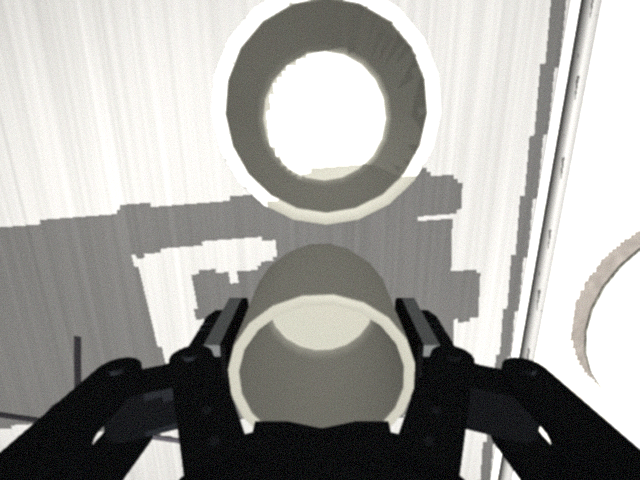

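View pics/s4.png

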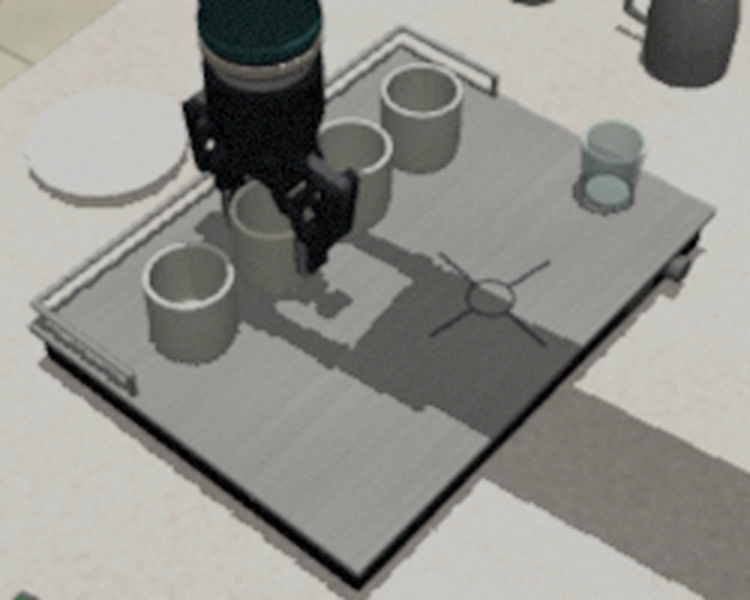

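>>> servo_tool(
  plan=[
    [[0,0,0.1,0,0,0],[0,0,0.2,0,0,0],[0,0,0.25,0,0,0],[0,0,0.25,0,0,0],[0,0,0.25,0,0,0]],
  ],
)

```text
time: 6.22
tool_pos: [0.6023, 0.0393, 0.0628]
tcp_rot: [2.303, 2.132, 0.005]
wrist_force: [0.1, -0.5, 3.0]
width: 0.702
```

>>> servo_tool(
  plan=[
    [[0,0,0,0,0,0],[0,0,0,0,0,0],[0,0,0,0,0,0],[0,0,0,0,0,0],[0,0,0,0,0,0],[0,0,0,0,0,0],[0,0,0,0,0,0]],
  ],
  claw=8.54,
)

```text
time: 6.8
tool_pos: [0.6022, 0.0393, 0.0627]
tcp_rot: [2.303, 2.132, 0.005]
wrist_force: [-0.6, -0.2, 0.2]
width: 1.001
```

```bash
python3 - <<'E'
from workcell import bot, viewer
from h import *
s=bot.read_state(); c=viewer.read_camera("wrist")
cv2.imwrite("pics/w5.png",cv2.convertScaleAbs(c["color"][:,:,::-1],alpha=1.4))
print(s["time"],s["tool_pos"],s["width"]*85.4,yawof(s),s["wrist_force"])
E
```

```text
6.8 [0.60219942 0.03932415 0.06267267] 85.4497411516819 (np.float64(1.4937849855375092), np.float64(0.25205220847739174)) [-0.56139976 -0.15956741  0.23894883]
```

View pics/w5.png

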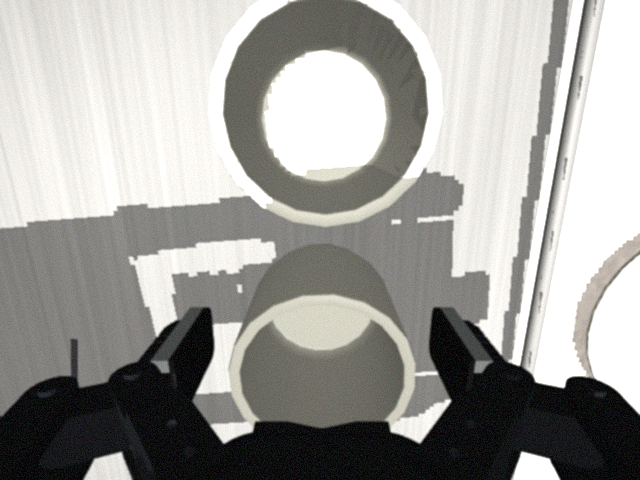

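>>> servo_tool(
  plan=[
    [[0,0,-2,0,0,0],[0,0,-5,0,0,0],[0,0,-9,0,0,0],[0,0,-13,0,0,0],[0,0,-17,0,0,0],[0,0,-18,0,0,0],[4,-2,-18,0,0,0],[8,-4,-18,0,0,0],[12,-6,-18,0,0,0],[16,-8,-18,0,0,0],[20,-10,-18,0,0,0],[24,-12,-18,0,0,0],[28,-13,-18,0,0,0],[32,-13,-18,0,0,0],[32,-13,-18,0,0,0],[32,-13,-18,0,0,0],[32,-13,-18,0,0,0],[32,-13,-18,0,0,0]],
  ],
)

```text
time: 8.35
tool_pos: [0.4965, 0.3673, 0.2418]
tcp_rot: [2.303, 2.132, 0.003]
wrist_force: [0.9, -0.1, 0.4]
width: 1.001
```

```bash
python3 - <<'E'
from workcell import bot, viewer
from h import *
import pickle
s=bot.read_state(); c=viewer.read_camera("wrist"); t=viewer.read_camera("top"); d=viewer.read_camera("side")
pickle.dump((s,c,t,d),open("w6.pkl","wb"))
cv2.imwrite("pics/w6.png",cv2.convertScaleAbs(c["color"][:,:,::-1],alpha=1.2))
b=cv2.convertScaleAbs(t["color"][165:325,225:415,::-1],alpha=1.6)
cv2.imwrite("pics/t6.png",cv2.resize(b,None,fx=4,fy=3.75,interpolation=cv2.INTER_CUBIC))
print(s["time"],s["tool_pos"],s["width"]*85.4,yawof(s),s["wrist_force"],s["q"])
E
```

```text
8.35 [0.49649501 0.36727935 0.2418125 ] 85.51771899149998 (np.float64(1.4935153827266092), np.float64(0.23492955753905)) [ 0.85662721 -0.09392605  0.39778596] [ 0.59839822  0.14848303  1.72230531 -0.00338922  1.26828698  0.6766829 ]
```

View pics/w6.png

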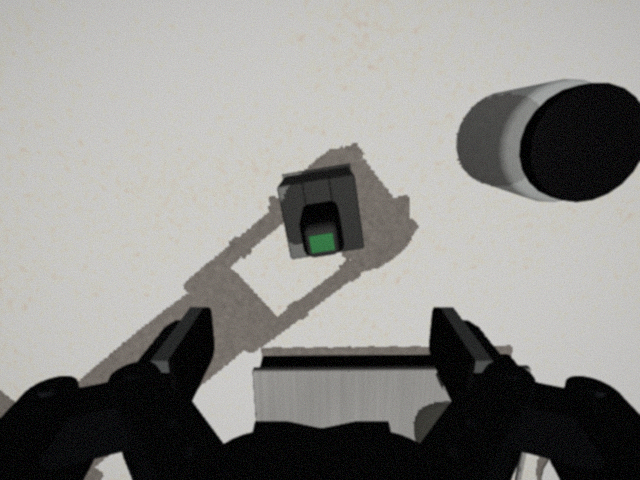

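View pics/t6.png

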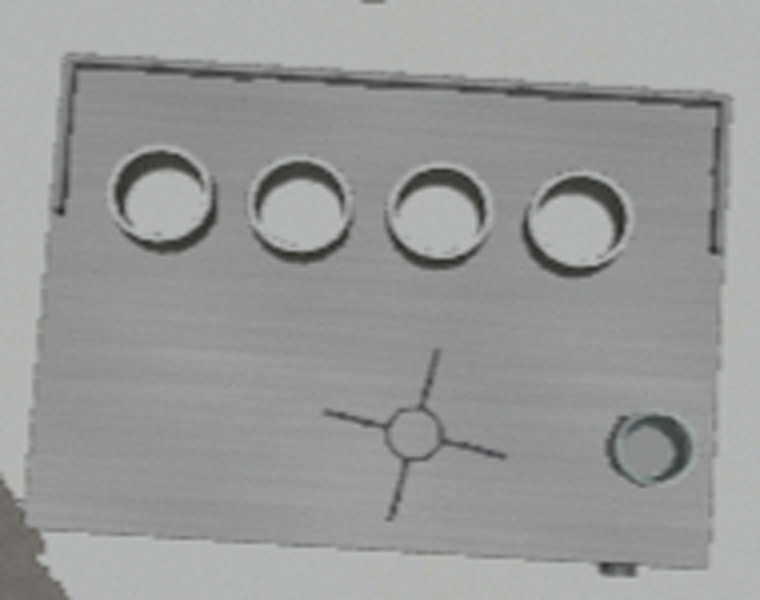

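```bash
python3 - <<'E'
from h import *
import pickle
s,c,t,d=pickle.load(open("w6.pkl","rb"))
im=c["color"][:,:,::-1]
b=cv2.convertScaleAbs(im[155:270,265:375],alpha=2.2)
cv2.imwrite("pics/w6z.png",cv2.resize(b,None,fx=5,fy=5,interpolation=cv2.INTER_CUBIC))
for nm,cc in (("w",c),("t",t),("s",d)):
    h=cv2.cvtColor(cc["color"],cv2.COLOR_RGB2HSV); m=cv2.inRange(h,(45,80,30),(80,255,255))
    n,l,st,ce=cv2.connectedComponentsWithStats(m)
    for i in range(1,n):
        if st[i,4]>30:
            cn=cv2.findContours((l==i).astype(np.uint8),cv2.RETR_EXTERNAL,cv2.CHAIN_APPROX_NONE)[0][0]
            rr=cv2.minAreaRect(cn)
            print(nm,st[i],ce[i],onz(cc,ce[i],.145,s).round(4),[onz(cc,p,.145,s).round(4).tolist() for p in cv2.boxPoints(rr)])
E
```

```text
w [308 232  27  22 444] [321.50900901 242.42792793] [0.4965 0.3686 0.145 ] [[0.4877, 0.3742, 0.145], [0.5043, 0.3758, 0.145], [0.5055, 0.3629, 0.145], [0.4886, 0.3613, 0.145]]
t [144 260   7   9  53] [147.03773585 263.90566038] [0.4973 0.3697 0.145 ] [[0.5058, 0.3765, 0.145], [0.5057, 0.3635, 0.145], [0.4883, 0.363, 0.145], [0.4884, 0.376, 0.145]]
s [202 358  12  11  78] [207.44871795 363.08974359] [0.4962 0.369  0.145 ] [[0.5028, 0.3758, 0.145], [0.5063, 0.3637, 0.145], [0.4896, 0.3622, 0.145], [0.4864, 0.3742, 0.145]]
```

View pics/w6z.png

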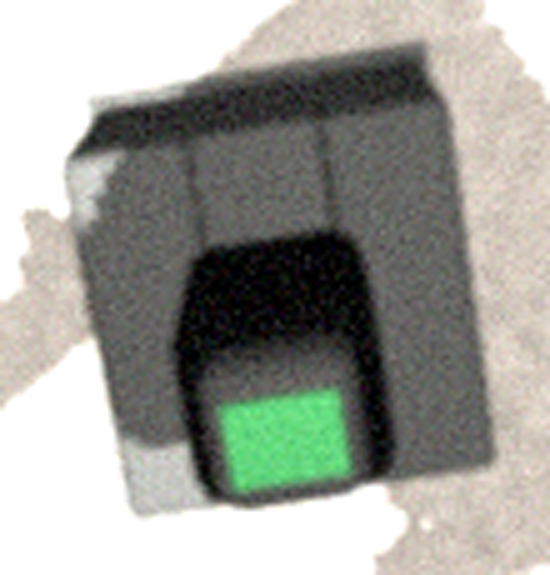

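```bash
python3 - <<'E'
from workcell import bot
from h import *
s=bot.read_state(); print(delta(s,[.4967,.3688,.092],np.radians(95.4)))
E
```

```text
[ 0.2  -0.1  15.02  0.25  0.03 -9.93]
```

>>> servo_tool(
  plan=[
    [[0.2,0,1,0.2,0,-5],[0.2,0,3,0.2,0,-9.9],[0.2,0,5,0.2,0,-9.9],[0.2,-0.1,5,0.2,0,-9.9],[0.2,-0.1,7,0.2,0,-9.9],[0.2,-0.1,9.5,0.2,0,-9.9],[0.2,-0.1,12,0.2,0,-9.9],[0.2,-0.1,14,0.2,0,-9.9],[0.2,-0.1,15,0.2,0,-9.9],[0.2,-0.1,15,0.2,0,-9.9],[0.2,-0.1,15,0.2,0,-9.9]],
  ],
)

```text
time: 9.42
tool_pos: [0.497, 0.3685, 0.0928]
tcp_rot: [2.115, 2.322, 0.0]
wrist_force: [0.3, -0.3, -0.5]
width: 0.999
```

```bash
python3 - <<'E'
from workcell import bot, viewer
from h import *
s=bot.read_state(); c=viewer.read_camera("wrist")
cv2.imwrite("pics/w7.png",cv2.convertScaleAbs(c["color"][:,:,::-1],alpha=1.4))
print(s["time"],s["tool_pos"],s["width"]*85.4,yawof(s),s["wrist_force"],delta(s,[.4967,.3688,.092],np.radians(95.4)))
E
```

```text
9.4167 [0.49704351 0.36847381 0.09281338] 85.3010509105717 (np.float64(1.6637881501647953), np.float64(0.055744326295619)) [ 0.28210412 -0.25303211 -0.47674861] [ 0.04 -0.03  0.08  0.04  0.03 -0.07]
```

View pics/w7.png

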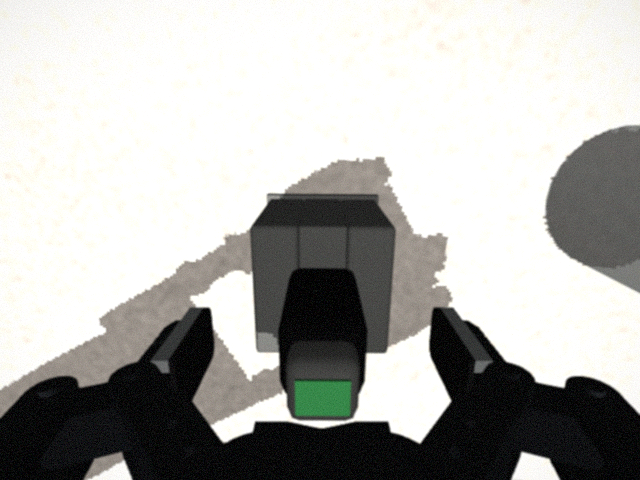

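>>> servo_tool(
  plan=[
    [[0,0,0,0,0,0],[0,0,0,0,0,0],[0,0,0,0,0,0],[0,0,0,0,0,0],[0,0,0,0,0,0],[0,0,0,0,0,0],[0,0,0,0,0,0],[0,0,0,0,0,0],[0,0,0,0,0,0],[0,0,0,0,0,0],[0,0,0,0,0,0],[0,0,0,0,0,0],[0,0,0,0,0,0],[0,0,0,0,0,0],[0,0,0,0,0,0],[0,0,0,0,0,0]],
  ],
  claw=1.5,
  grip_force=50,
)

```text
time: 10.8
tool_pos: [0.4981, 0.3695, 0.0947]
tcp_rot: [2.114, 2.321, 0.005]
wrist_force: [-1.4, -0.8, 5.8]
width: 0.343
```

```bash
python3 - <<'E'
from workcell import bot, viewer
from h import *
s=bot.read_state(); c=viewer.read_camera("wrist")
cv2.imwrite("pics/w8.png",cv2.convertScaleAbs(c["color"][:,:,::-1],alpha=1.4))
print(s["time"],s["tool_pos"],s["width"]*85.4,yawof(s),s["wrist_force"])
E
```

```text
10.8 [0.49812257 0.36947443 0.0946776 ] 29.30068564068345 (np.float64(1.6640202412815726), np.float64(0.21324511192209164)) [-1.40622834 -0.77836713  5.81449024]
```

View pics/w8.png

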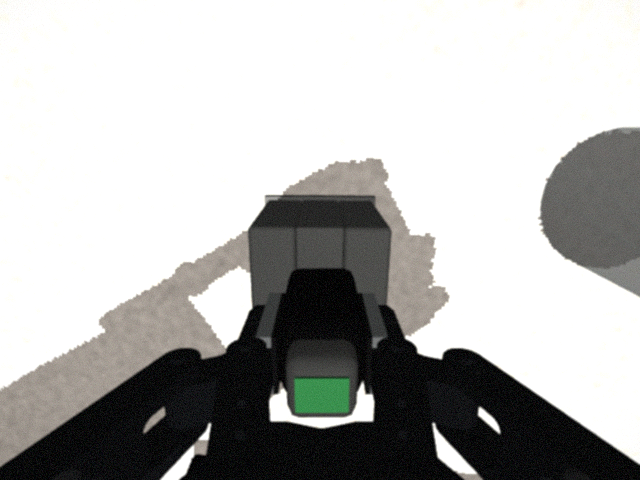

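>>> servo_tool(
  plan=[
    [[0,0,-1,0,0,0],[0,0,-3,0,0,0],[0,0,-6,0,0,0],[0,0,-9,0,0,0],[0,0,-12,0,0,0],[0,0,-13,0,0,0],[0,0,-13,0,0,0],[0,0,-13,0,0,0],[0,0,-13,0,0,0]],
  ],
)

```text
time: 11.6
tool_pos: [0.4963, 0.3684, 0.2218]
tcp_rot: [2.115, 2.322, -0.001]
wrist_force: [0.1, -0.1, -1.7]
width: 0.346
```

```bash
python3 - <<'E'
from workcell import bot, viewer
from h import *
s=bot.read_state(); c=viewer.read_camera("wrist"); d=viewer.read_camera("side")
cv2.imwrite("pics/w9.png",cv2.convertScaleAbs(c["color"][:,:,::-1],alpha=1.8))
cv2.imwrite("pics/s9.png",cv2.resize(cv2.convertScaleAbs(d["color"][200:440,100:400,::-1],alpha=1.6),None,fx=2.5,fy=2.5,interpolation=cv2.INTER_CUBIC))
print(s["time"],s["tool_pos"],s["width"]*85.4,yawof(s),s["wrist_force"],delta(s,[.4655,-.0266,.19],yawof(s)[0]))
E
```

```text
11.6 [0.49632414 0.36835822 0.22183915] 29.58838030242828 (np.float64(1.6639933518573604), np.float64(0.06277244382253426)) [ 0.14296022 -0.05343377 -1.65738192] [-3.903e+01 -6.740e+00  3.230e+00 -2.000e-02  6.000e-02 -0.000e+00]
```

View pics/w9.png

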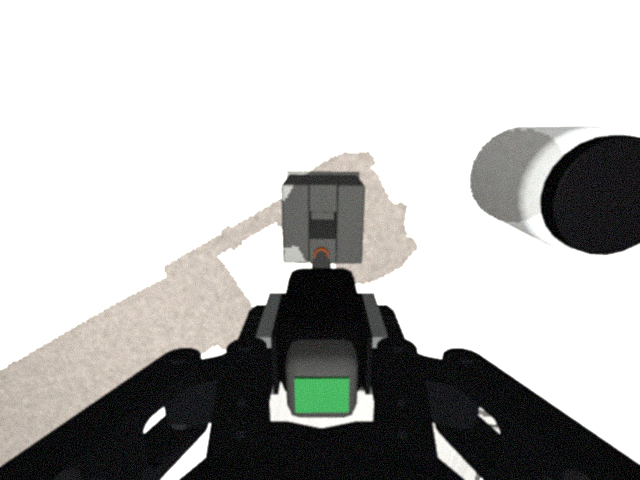

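View pics/s9.png

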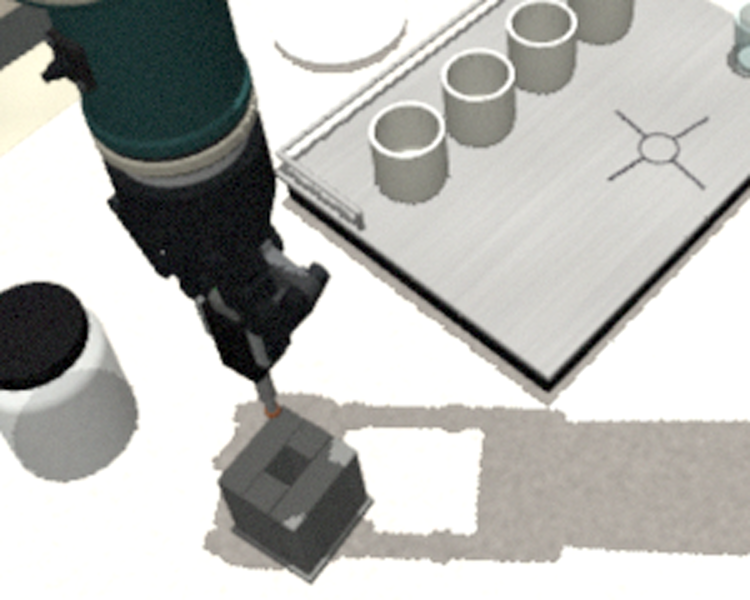

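```bash
python3 - <<'E'
from workcell import bot, viewer
from h import *
s=bot.read_state(); c=viewer.read_camera("wrist")
r=R.from_rotvec(s["tcp_rot"]).as_matrix()
print(proj(c,s["tool_pos"]+r@[0,0,.0797],s), proj(c,s["tool_pos"]+r@[0,0,-.05],s))
cv2.imwrite("pics/w9z.png",cv2.resize(cv2.convertScaleAbs(c["color"][230:290,280:360,::-1],alpha=2),None,fx=8,fy=8,interpolation=cv2.INTER_CUBIC))
E
```

```text
[322.31025494 252.60972552] [323.37771204 392.50432587]
```

View pics/w9z.png

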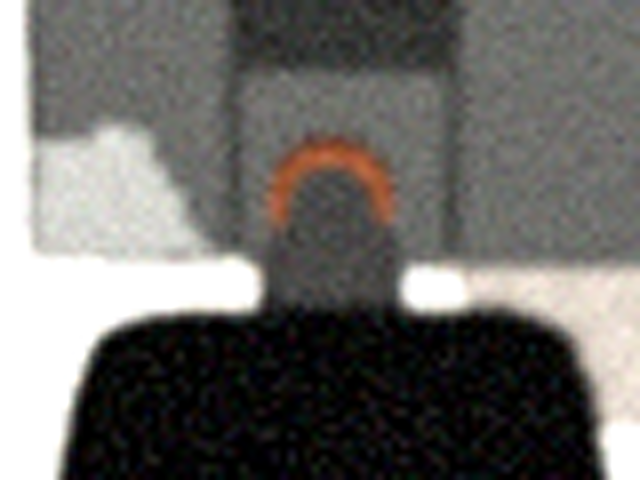

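>>> servo_tool(
  plan=[
    [[-2,-0.3,0,0,0,0],[-5,-0.9,0,0,0,0],[-8,-1.4,0,0,0,0],[-11,-2,0,0,0,0],[-14,-2.5,0,0,0,0],[-17,-3,0,0,0,0],[-20,-3.5,0,0,0,0],[-23,-4,0,0,0,0],[-26,-4.5,0,0,0,0],[-29,-5,0,0,0,0],[-32,-5.5,0,0,0,0],[-35,-6,0,0,0,0],[-37,-6.4,1,0,0,0],[-39,-6.7,2,0,0,0],[-39,-6.7,3.2,0,0,0],[-39,-6.7,3.2,0,0,0],[-39,-6.7,3.2,0,0,0],[-39,-6.7,3.2,0,0,0]],
  ],
)

```text
time: 13.25
tool_pos: [0.4659, -0.0254, 0.19]
tcp_rot: [-2.114, -2.323, 0.002]
wrist_force: [0.1, 0.1, -1.8]
width: 0.348
```

```bash
python3 - <<'E'
from workcell import bot, viewer
from h import *
import pickle
s=bot.read_state(); c=viewer.read_camera("wrist"); d=viewer.read_camera("side")
pickle.dump((s,c,d),open("w10.pkl","wb"))
cv2.imwrite("pics/w10.png",cv2.convertScaleAbs(c["color"][:,:,::-1],alpha=1.6))
cv2.imwrite("pics/s10.png",cv2.resize(cv2.convertScaleAbs(d["color"][140:300,280:460,::-1],alpha=1.6),None,fx=4,fy=3.7,interpolation=cv2.INTER_CUBIC))
r=R.from_rotvec(s["tcp_rot"]).as_matrix()
print(proj(c,s["tool_pos"]+r@[0,0,.0797],s))
print(s["time"],s["tool_pos"],s["width"]*85.4,yawof(s),s["wrist_force"],delta(s,[.4655,-.0266,.19],yawof(s)[0]))
E
```

```text
[322.30970213 252.60945361]
13.25 [ 0.4659462  -0.02537475  0.19004718] 29.734069476424402 (np.float64(1.664750116629011), np.float64(0.07937204347418617)) [ 0.08343805  0.13310611 -1.80257736] [-0.12 -0.06  0.   -0.07  0.04 -0.  ]
```

View pics/w10.png

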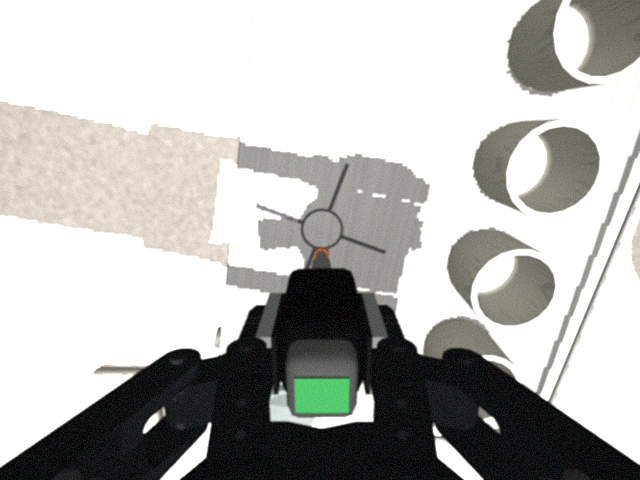

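View pics/s10.png

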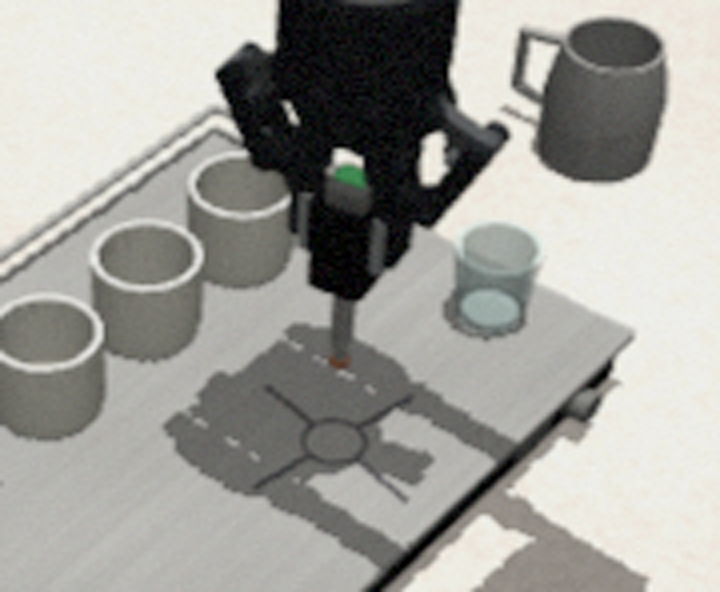

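```bash
python3 - <<'E'
import pickle
from h import *
s,c,d=pickle.load(open("w10.pkl","rb"))
m=onz(c,(322,229.5),.046,s);print("mark",m)
print([onz(c,p,.046,s).round(4) for p in [(347,165),(258,206),(385,252)]])
r=R.from_rotvec(s["tcp_rot"]).as_matrix()
print("tip w/ pix", onz(c,(321.3,254),s["tool_pos"][2]-.0797,s), "axis",s["tool_pos"]+r@[0,0,.0797])
S=lambda X,Y:((X+.5)/4-.5+280,(Y+.5)/3.7-.5+140)
print("side mark",onz(d,S(334,441),.046),"side tip",onz(d,S(340,363),.1103))
print(delta(s,[m[0],m[1],.127],yawof(s)[0]))
E
```

```text
mark [ 0.46589089 -0.02766713  0.046     ]
[array([0.48  , 0.0245, 0.046 ]), array([ 0.4142, -0.0134,  0.046 ]), array([ 0.5187, -0.0418,  0.046 ])]
tip w/ pix [ 0.46530417 -0.02641454  0.11034718] axis [ 0.46585238 -0.02543296  0.11034726]
side mark [ 0.46601081 -0.02637441  0.046     ] side tip [ 0.46553172 -0.02500752  0.1103    ]
[-0.22 -0.02  6.3  -0.07  0.04 -0.  ]
```

>>> servo_tool(
  plan=[
    [[-0.1,0,1,0,0,0],[-0.15,0,2.5,0,0,0],[-0.15,0,4,0,0,0],[-0.15,0,5,0,0,0],[-0.15,0,5.7,0,0,0],[-0.15,0,6.1,0,0,0],[-0.15,0,6.3,0,0,0],[-0.15,0,6.5,0,0,0],[-0.15,0,6.7,0,0,0],[-0.15,0,6.7,0,0,0],[-0.15,0,6.7,0,0,0],[-0.15,0,6.7,0,0,0]],
  ],
)

```text
time: 14.35
tool_pos: [0.4672, -0.0269, 0.1245]
tcp_rot: [2.113, 2.322, 0.0]
wrist_force: [0.0, 0.2, 0.2]
width: 0.343
```

```bash
python3 - <<'E'
from workcell import bot, viewer
from h import *
import pickle
s=bot.read_state(); c=viewer.read_camera("wrist"); d=viewer.read_camera("side")
pickle.dump((s,c,d),open("w11.pkl","wb"))
cv2.imwrite("pics/w11.png",cv2.resize(cv2.convertScaleAbs(c["color"][150:350,200:440,::-1],alpha=1.6),None,fx=3,fy=3,interpolation=cv2.INTER_CUBIC))
cv2.imwrite("pics/s11.png",cv2.resize(cv2.convertScaleAbs(d["color"][180:290,320:430,::-1],alpha=1.6),None,fx=5,fy=5,interpolation=cv2.INTER_CUBIC))
print(s["time"],s["tool_pos"],s["width"]*85.4,yawof(s),s["wrist_force"],s["tool_pos"][2]-.0797)
E
```

```text
14.35 [ 0.46722218 -0.02694528  0.12448707] 29.3223602610077 (np.float64(1.6652718188453115), np.float64(0.11510097939781525)) [0.04924872 0.19597268 0.19426742] 0.044787071779850265
```

View pics/w11.png

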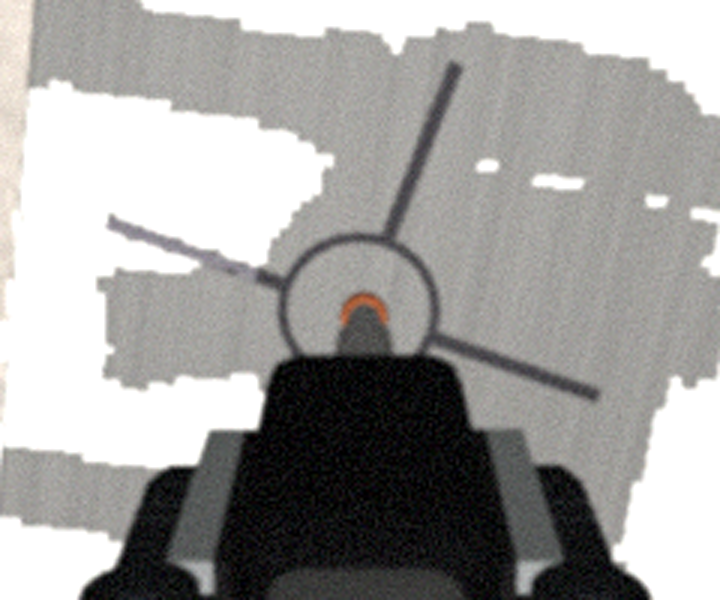

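View pics/s11.png

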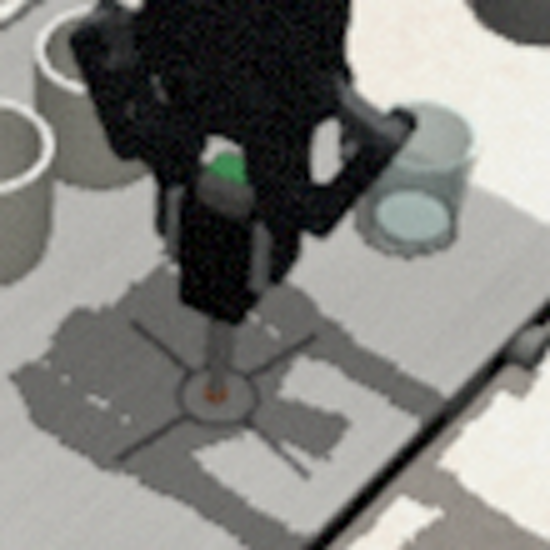

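>>> servo_tool(
  plan=[
    [[0,-0.05,0.1,0,0,0],[0,-0.05,0.2,0,0,0],[0,-0.05,0.3,0,0,0],[0,-0.05,0.4,0,0,0],[0,-0.05,0.5,0,0,0],[0,-0.05,0.5,0,0,0],[0,-0.05,0.5,0,0,0],[0,-0.05,0.5,0,0,0],[0,-0.05,0.5,0,0,0],[0,-0.05,0.5,0,0,0],[0,-0.05,0.5,0,0,0],[0,-0.05,0.5,0,0,0]],
  ],
)

```text
time: 15.45
tool_pos: [0.4671, -0.027, 0.1196]
tcp_rot: [2.112, 2.322, 0.001]
wrist_force: [1.4, -0.4, 1.8]
width: 0.345
```

```bash
python3 - <<'E'
from workcell import bot, viewer
from h import *
import pickle
F=[]
for i in range(6):
    s=bot.read_state(); c=viewer.read_camera("wrist"); F.append(s["wrist_force"][2])
d=viewer.read_camera("side"); t=viewer.read_camera("top")
cv2.imwrite("pics/w12.png",cv2.resize(cv2.convertScaleAbs(c["color"][150:350,200:440,::-1],alpha=1.6),None,fx=3,fy=3,interpolation=cv2.INTER_CUBIC))
cv2.imwrite("pics/s12.png",cv2.resize(cv2.convertScaleAbs(d["color"][160:310,240:440,::-1],alpha=1.6),None,fx=4,fy=4,interpolation=cv2.INTER_CUBIC))
print(s["time"],s["tool_pos"],s["width"]*85.4,yawof(s),F,s["tool_pos"][2]-.0797)
E
```

```text
15.7 [ 0.46707336 -0.02701064  0.11954887] 29.801877781946153 (np.float64(1.6651860310915432), np.float64(0.1568645928078862)) [np.float64(1.7631012175368166), np.float64(1.8936059441789814), np.float64(1.6971325012336915), np.float64(2.2864427820950506), np.float64(2.2527097897375996), np.float64(0.7813815069217926)] 0.039848867690847486
```

View pics/w12.png

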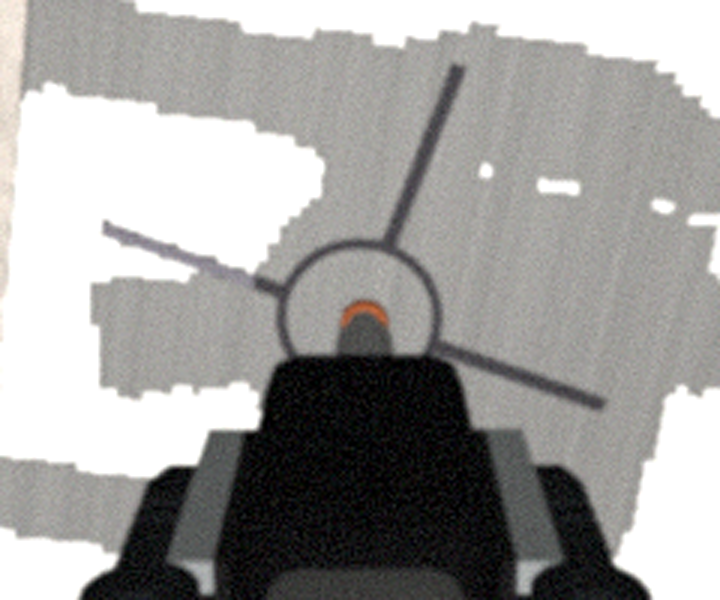

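View pics/s12.png

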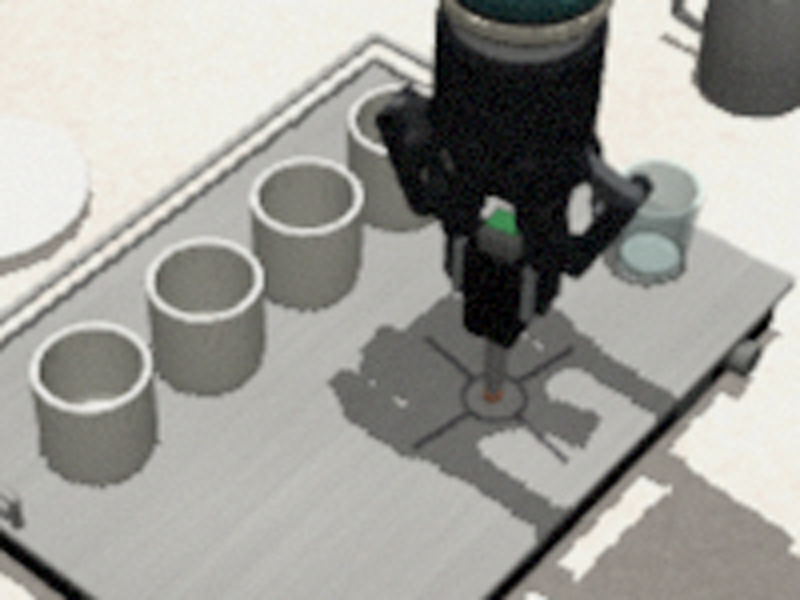

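```bash
python3 - <<'E'
from workcell import bot, viewer, finish_job
import numpy as np
F=[];P=[]
for i in range(14):
    viewer.read_camera("wrist"); s=bot.read_state(); F.append(s["wrist_force"][2]);P.append(s["tool_pos"])
print(s["time"],np.mean(F),np.ptp(F),np.ptp(P,axis=0),P[-1],np.abs(s["joint_vel"]).max())
if 0.5<np.mean(F)<4.5: print(finish_job())
E
```

```text
16.55 2.02171835874431 1.6660098923623092 [2.35021029e-04 5.13313122e-05 1.30440935e-04] [ 0.46674054 -0.02703404  0.11937152] 0.001695938860281506
the job is handed in; nothing more can be done
None
```

The misplaced cup is standing upright in the gap, and the job was handed in at 16.6 s with the probe still held upright on the mark. `finish_job` gives no verdict, so these are my own measurements.

**Cup:** After I let go, the top picture showed it upright, in line with the row and midway between cups a and b to within about 1 px (about 2 mm). The other cups, the shot glass and the pitcher showed no visible movement. I did not measure the bystanders again at the end.

**Probe:**
- **Position:** In the last wrist and side pictures the tip is inside the ring. I estimate it is 1–2 mm from the centre, which is about as good as the camera calibration.
- **Tilt and motion:** The tool tilted about 0.2° and moved less than 0.3 mm over the last 0.7 s.
- **Push:** With the held probe's weight taken off, the mean push was about 3.8 N, which means the tip is pushed in about 7 mm. Tool height gave 6–6.5 mm. Single force readings varied by about 1.7 N in total, so only the mean is reliable.

No check failed. Two small corrections were made on the way: I lowered the cup a further 2 mm before letting go because it was not yet touching the plate, and I pressed the probe in two stages.

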